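Close up the spice chest

TASK

Close up the wooden spice chest by pushing with the fingertips, without lifting or carrying anything: first push its pulled-out inner drawer fully home, and only then swing the two open doors shut, in either order, until both are flush. Push gently, without ramming or slamming, and leave the tin on the chest and the jars, shaker and mill around it standing where they are.

Things in the scene. Friction and masses are not known exactly. Their poses are not given: they have to be found in the camera images.
- chest: fixed wooden spice chest on the worktop, 180 mm deep (x) 280 mm wide (y) 168 mm high; its origin is the centre of its underside, z up, -x is its open front, whose rim lies 90 mm in front of the origin. It turns by up to 0.25 rad either way from facing the robot. Its top is a solid flat panel.
- drawer (a joint): travel of the inner drawer (m): 0 is fully home (a firm stop; its front face then lies 2 mm inside the rim), positive is pulled out towards the chest's -x; up to 0.12. It stays where left; about 2 N moves it slowly, with a little more the faster it goes (4 N per m/s). Three small jars are fixed in it.
- drawer_push (a point): point on the outer (-x) face of the drawer's front, on its midline, 120 mm above the worktop; axes as the chest's. The front is an upright plate 252 mm wide, from 22 to 154 mm above the worktop, 10 mm thick, with a narrow dark strip near its upper edge, no handle.
- door_left (a joint): angle (rad) of the left door (at the chest's +y side): 0 is shut flush (a firm stop), positive is swung open outward, to 2.1. Upright hinge at the +y front corner; stays where left; 0.12 N m moves it. It has no knob or catch.
- door_right (a joint): angle (rad) of the right door (at the chest's -y side): the mirror image of the left one.
- door_left_push (a point): point on the outer face of the left door, 95 mm from its hinge line, 120 mm above the worktop. The door is 137 mm wide, 12 mm thick and reaches from 13 to 165 mm above the worktop. The point turns with the door: its -x axis points straight out of the outer face, its -y axis runs from the hinge to the free edge. A door that is shut covers the front rim of the chest, and its outer face is then 103 mm in front of the chest's origin. A dark disc (look only) marks the free edge.
- door_right_push (a point): the same on the right door; here the +y axis runs from the hinge to the free edge.
- door_left_hinge (a point): point on the left door's upright hinge line, 120 mm above the worktop, at x -90, y +139 mm in the chest's frame; it turns with the door. The door's outer face lies 13 mm from the hinge line along the point's -x axis.
- door_right_hinge (a point): the same for the right door, at x -90, y -139 mm in the chest's frame.
- tin: flat gold-topped food tin, 86 mm across, 40 mm high, standing loose on top of the chest towards its rear; origin at the centre of its underside; a bystander, to be left standing
- salt: white shaker with a red cone top, 57 mm across, 94 mm high, left of the chest; origin at the centre of its underside; a bystander, to be left standing
- mill: turned wooden mill, 58 mm across, 160 mm high, right of the chest; origin at the centre of its underside; a bystander, to be left standing
- jar_blue: small jar with a blue cap, 45 mm across, 105 mm high, right of the chest; origin at the centre of its underside; a bystander, to be left standing
- jar_yellow: small jar with a yellow cap, 43 mm across, 112 mm high, at the left rear; origin at the centre of its underside; a bystander, to be left standing

How it is judged:
By the outcome, as a careful person would: the job done as asked, in the order asked, and still so for the second after the job is handed in, with the robot touching nothing.
It also fails if it takes over 58 s, if anything falls off the work surface, if the arm or the gripper's body presses on something with over 40 N, if the wrist force passes 120 N, or if a joint passes its speed limit or range.

ROBOT

A 6-joint arm with a two-finger parallel gripper is mounted at the origin on a cart in front of the work surface, level with it; the furniture and walls round the work are solid. World frame = base frame: x ahead of the robot, y to its left, z up, the work surface at z = 0. Lengths are in m, angles in rad, forces in N, time in s.
With the tool pointing down it reaches from about 0.275 to 0.725 m from the base axis. Payload 5.6 kg.
Tool frame: the origin (TCP) lies midway between the tips of the shut fingers; the grasp point (between the pads) lies 19 mm behind it; z points along the fingers, y is the line along which they close (so a half turn about z gives the same grasp; the last joint's range is limited). The gripper opens to 85 mm and grips with 20 to 120 N. Pads are 22 mm wide; open, the fingers measure 114 mm over their backs; the gripper's body (76 mm by 85 mm) begins 54 mm behind the grasp point. The pads swing forward as they close: fully open they stand 13 mm farther back than shut.
Start: joints at [1.49, 0.255, 0.108, 0, -1.424, -0.285], TCP at [0.197, 0.514, 0.231] pointing down, gripper open.
Joint ranges: [-2.95, 2.95], [-1.21, 1.97], [-1.09, 1.5], [-2.87, 1.71], [-2.94, -0.07], [-3.05, 3.05]. Speed limits (rad/s): [2.57, 2.57, 3.14, 3.14, 3.14, 3.14].

INTERFACE

Orientations are given as a unit quaternion [w, x, y, z].
In Python, from station import bot gives the robot as it stands.
- The arm moves only by the shell command python3 -m inch 'ROWS' [FORCE]. ROWS is JSON, a list that holds one entry, the list of rows, each a list of 7 numbers: the turn, a rotation vector about the tool's x, y, z in rad, then the shift along the tool's x, y, z in cm, then the finger opening in cm, from 0 to 8.54. A call has 1 to 12 rows; each row shifts and turns the commanded pose from where the row before left it, along the tool's axes as they then stand; what a row does not reach is not made up. A row lasts 1/8 s, in which the tool goes at most 62.5 mm and 10.7 degrees, less where a joint would pass 70% of its speed; a pose out of reach is approached as far as the arm can. A call is refused whole if a number of a shift passes 6.25 or a number of a turn 0.188, either way. A call with a gripper value outside its range is refused whole. The fingers move at their own pace and stop on an object; FORCE is the grip in N (left out, the last holds). Time passes only in rows, so rows that do not move let the fingers close. It gives the time, the measured TCP pose, the force, the opening and the grip force at its end, in the units of the state.
- bot.read_state(): the state, without advancing time (a new reading comes with each control period).
- bot.grab_frame(name): name is "side" or "top"; returns the picture (400x640x3 uint8, red, green, blue); there is no depth.
- bot.camera_params(name): a dict with "mtx" (3x3 intrinsics, pixels), "eye" and "attitude" of the camera in the world. Camera axes: x right, y up, looking along -z (the intrinsics and any distortion apply to the point x, -y, -z); pixel columns grow to the right and rows downward; lengths in m; the calibration is good to about 2 mm. A picture is of the moment at which its call begins. camera_params takes no time and is no camera call.
- bot.finish_job(): hands the job in; it is judged then, once.
The state is a dict: "clock": time; "qpos": joint angles; "joint_vel": joint speeds; "joint_efforts": joint torques, N m; "tool_pos": TCP position; "orientation": TCP orientation; "ft_force": force on the tool from outside, world axes, zero at the start; "torque": the same for the moment, N m; "width": opening from 0.0 (shut) to 1.0 (fully open); "grasp_force": force on a finger pad.
Only numpy, scipy, OpenCV 4.12 (cv2) and the standard library are available. Lean on these libraries where they do the work, as an engineer would, in place of code of your own. Each camera call takes 0.05 s, during which the arm holds its last target. There are 200 camera calls.

## Working session

There is one attempt and no reset: what is moved stays moved. The work goes in short steps, Python scripts to look and compute and a shell command to move; the robot and the scene stay as the last step left them, time stands still between calls to the robot, and variables do not carry over. Pictures are saved under pics/ and viewed, at most 10 in all, crops included, and the job is handed in when it is done.

```bash
ls; mkdir -p pics; python3 - <<'E'
from station import bot
import cv2,json
for n in("side","top"):
    im=bot.grab_frame(n); cv2.imwrite(f"pics/{n}0.png",im[:,:,::-1])
    print(n,bot.camera_params(n))
s=bot.read_state();print(s["clock"],s["tool_pos"],s["orientation"],s["width"])
E
```

```text
pics
side {'mtx': array([[516.03163024,   0.        , 316.95084548],
       [  0.        , 516.03163024, 197.12293863],
       [  0.        ,   0.        ,   1.        ]]), 'eye': array([-0.16763093,  0.14579146,  1.37589094]), 'attitude': array([-0.58605114, -0.18514061,  0.22876944,  0.75493812])}
top {'mtx': array([[475.91705362,   0.        , 316.5983347 ],
       [  0.        , 475.91705362, 194.96923992],
       [  0.        ,   0.        ,   1.        ]]), 'eye': array([ 0.35066321, -0.0195628 ,  1.51471604]), 'attitude': array([-0.67014833, -0.07181543,  0.07957845,  0.73444607])}
0.1 [0.19650427 0.51321994 0.23048649] [ 8.54671503e-04  9.83316692e-01 -1.81899797e-01 -1.29351336e-04] 1.001306191192354
```

View pics/side0.png

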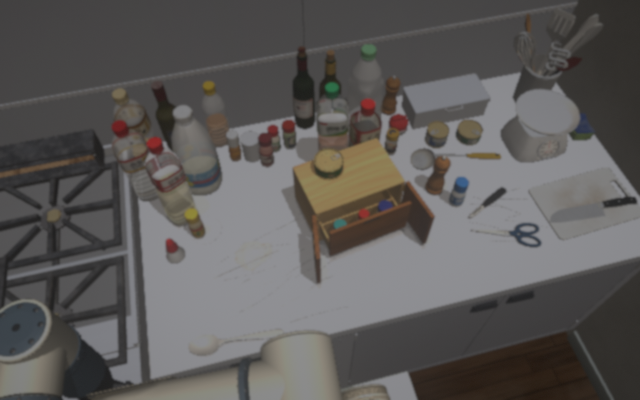

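View pics/top0.png

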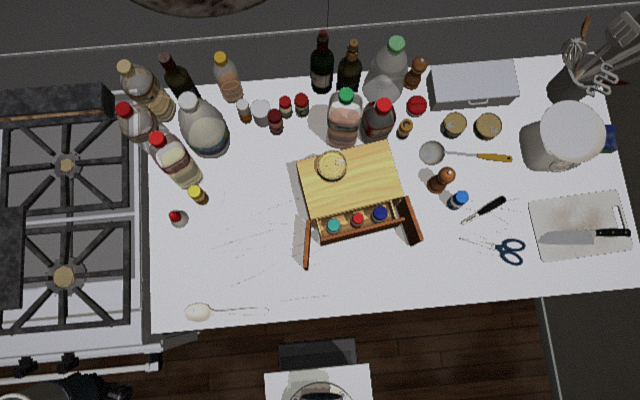

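The side view shows the chest around (350,190) with the drawer part out at (365,225) and doors at (317,250) and (420,215). The top view shows the lid corners at about (297,163), (388,141), (402,200) and (310,218), the left door from (310,218) to (305,268), and the right door from (403,198) to (420,242). I'll enlarge both.

```bash
python3 - <<'E'
import cv2
a=cv2.imread("pics/top0.png")[130:275,280:440];b=cv2.imread("pics/side0.png")[135:285,280:440]
cv2.imwrite("pics/tc.png",cv2.resize(a,None,fx=4,fy=4,interpolation=cv2.INTER_CUBIC))
b=cv2.convertScaleAbs(b,alpha=1.6)
cv2.imwrite("pics/sc.png",cv2.resize(b,None,fx=4,fy=4,interpolation=cv2.INTER_CUBIC))
E
```

```text
(no output)
```

View pics/tc.png

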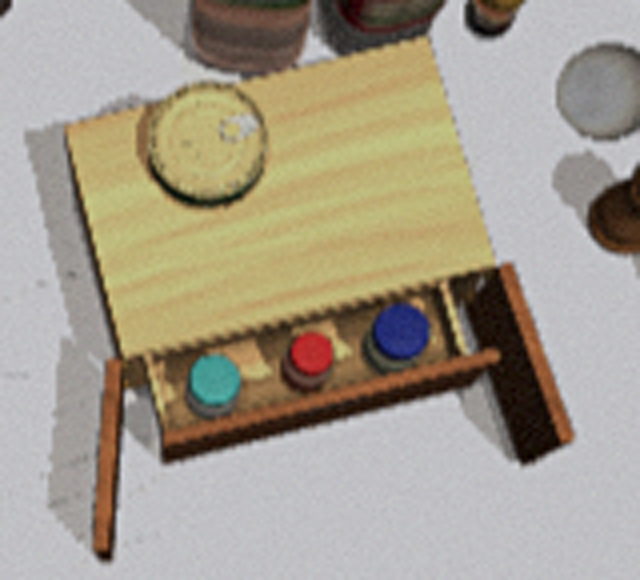

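View pics/sc.png

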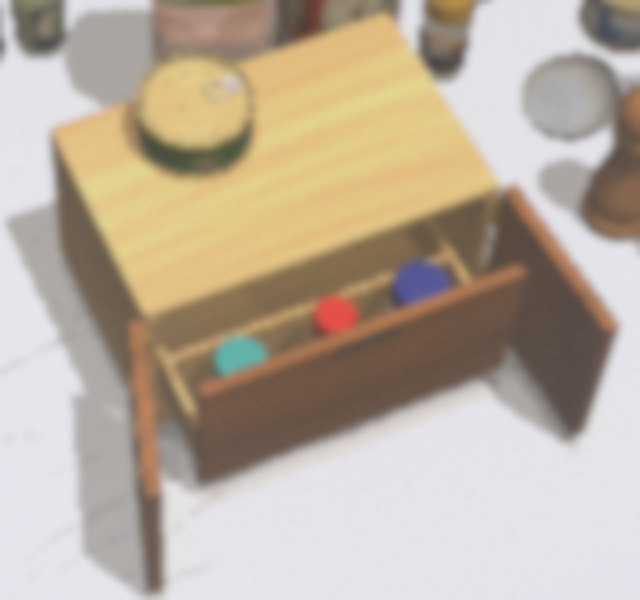

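The crops give these positions in crop pixels (4x).
- **Top view:** lid corners (68,128), (428,38), (495,265), (118,358). Left door tip (104,553), right door tip (567,437). Drawer upper front edge (165,440) to (498,357).
- **Side view:** lid corners (55,130), (385,15), (497,188), (148,316). Door tips (153,490) and (612,328).

```bash
cat > h.py <<'E'
import numpy as np,json
from scipy.spatial.transform import Rotation as R
from station import bot
def ray(cam,uv):
    c=bot.camera_params(cam);K=c["mtx"];q=c["attitude"]
    d=np.array([(uv[0]-K[0,2])/K[0,0],-(uv[1]-K[1,2])/K[1,1],-1])
    return np.array(c["eye"]),R.from_quat([*q[1:],q[0]]).apply(d)
def plane(cam,uv,z):
    e,d=ray(cam,uv);return e+d*(z-e[2])/d[2]
def tri(a,b):
    e,d=ray("top",a);f,g=ray("side",b)
    t=np.linalg.lstsq(np.c_[d,-g],f-e,rcond=None)[0]
    p,q=e+d*t[0],f+g*t[1];return (p+q)/2,np.linalg.norm(p-q)
E
python3 - <<'E'
from h import *
np.set_printoptions(precision=4,suppress=True)
T=lambda p:np.array(p)/4+[280,130]
S=lambda p:np.array(p)/4+[280,135]
lt=[(68,128),(428,38),(495,265),(118,358)];ls=[(55,130),(385,15),(497,188),(148,316)]
for a,b in zip(lt,ls): print("lid",*tri(T(a),S(b)),plane("top",T(a),.168))
P=np.array([plane("top",T(a),.168) for a in lt]);c=P.mean(0)
ex=(P[0]+P[1]-P[2]-P[3]);ey=P[0]+P[3]-P[1]-P[2]
print("c",c,"yaw",np.arctan2(ex[1],ex[0]),np.arctan2(-ey[0],ey[1]),np.linalg.norm(ex)/2,np.linalg.norm(ey)/2)
yaw=np.arctan2(-ey[0],ey[1]);M=R.from_euler("z",yaw).as_matrix()
# chest origin from front edge mid + rear mid
for n,a,b in[("Ltip",(104,553),(153,490)),("Rtip",(567,437),(612,328)),("Lhinge",(115,362),(138,325)),("Rhinge",(508,265),(514,190)),("dl",(165,440),(205,393)),("dr",(498,357),(522,270))]:
    z=.154 if n[0]=="d" else .165
    p=plane("top",T(a),z);print(n,*tri(T(a),S(b)),p,"chest frame",M.T@(p-c),M.T@(plane("side",S(b),z)-c))
for n,uv,z in[("salt",(175,216),.094),("mill",(441,177),.16),("jb",(460,197),.105),("jy",(195,191),.112)]:print(n,plane("top",uv,z))
E
```

```text
lid [0.7439 0.     0.1789] 0.00026716599273550186 [0.7472 0.0003 0.168 ]
lid [ 0.79   -0.2691  0.1756] 0.002722862966818821 [ 0.792  -0.2718  0.168 ]
lid [ 0.6151 -0.2964  0.1754] 0.001987138813578873 [ 0.6163 -0.2989  0.168 ]
lid [ 0.5703 -0.0237  0.1813] 0.0052980111816485825 [ 0.5733 -0.0212  0.168 ]
c [ 0.6822 -0.1479  0.168 ] yaw 0.13809556858324554 0.15839873538269605 0.1764691148955682 0.27842938343374174
Ltip [0.4358 0.0022 0.1869] 0.00362955341910836 [0.4367 0.0008 0.165 ] chest frame [-0.219   0.1856 -0.003 ] [-0.2082  0.1844 -0.003 ]
Rtip [ 0.4875 -0.3337  0.1691] 0.0008447380325879966 [ 0.488  -0.3343  0.165 ] chest frame [-0.2212 -0.1534 -0.003 ] [-0.2199 -0.1551 -0.003 ]
Lhinge [ 0.57   -0.019   0.1719] 0.00033034193948435137 [ 0.5711 -0.0188  0.165 ] chest frame [-0.0893  0.145  -0.003 ] [-0.0866  0.1433 -0.003 ]
Rhinge [ 0.6151 -0.3087  0.1687] 0.0010206445662401832 [ 0.616  -0.3089  0.165 ] chest frame [-0.0908 -0.1486 -0.003 ] [-0.0897 -0.1504 -0.003 ]
dl [ 0.512  -0.0503  0.1619] 0.002094332406911418 [ 0.5133 -0.0495  0.154 ] chest frame [-0.1513  0.1238 -0.014 ] [-0.1489  0.1203 -0.014 ]
dr [ 0.5496 -0.2922  0.1663] 0.0008047390602042426 [ 0.5513 -0.2951  0.154 ] chest frame [-0.1525 -0.1247 -0.014 ] [-0.147  -0.1268 -0.014 ]
salt [0.6334 0.383  0.094 ]
mill [ 0.6653 -0.4172  0.16  ]
jb [ 0.6109 -0.4815  0.105 ]
jy [0.701  0.3155 0.112 ]
```

```bash
python3 -m inch '[[[0,0,-0.13,0,0,0,0],[0,0,-0.13,0,0,0,0],[0,0,-0.13,0,0,0,0],[0,0,-0.13,0,0,0,0],[0,0,0,0,0,0,0],[0,0,0,0,0,0,0]]]'
cat >> h.py <<'E'
C=np.array([.682,-.148,0]);M=R.from_euler("z",.155).as_matrix()
def where():
    s=bot.read_state();q=s["orientation"];r=R.from_quat([*q[1:],q[0]]).as_matrix()
    print("t",round(s["clock"],2),"chest-frame",np.round(M.T@(np.array(s["tool_pos"])-C),4),"tool yaw",round(np.arctan2(r[1,0],r[0,0]),3),"tilt",np.round(r[:2,2],3),"F",np.round(M.T@np.array(s["ft_force"]),2),"w",round(s["width"],2))
E
python3 -c "from h import *;where()"
```

```text
clock: 0.85
tool_pos: [0.1966, 0.5135, 0.2311]
orientation: [0.0, 0.997, 0.076, -0.0]
ft_force: [0.0, -1.0, -0.3]
width: -0.001
grasp_force: 0.0
t 0.85 chest-frame [-0.3774  0.7285  0.2311] tool yaw 0.152 tilt [-0. -0.] F [-0.14 -0.99 -0.26] w -0.0
```

```bash
python3 -m inch '[[[0,0,0,0.9,4.55,0,0],[0,0,0,0.9,5.2,0,0],[0,0,0,0.9,5.2,0,0],[0,0,0,0.9,5.2,0,0],[0,0,0,0.9,5.2,0,0],[0,0,0,0.9,5.2,0,0],[0,0,0,0.9,5.2,0,0],[0,0,0,0.9,5.2,0,0],[0,0,0,0.9,5.2,0,0],[0,0,0,0.9,5.2,0,0],[0,0,0,0.9,5.2,0,0],[0,0,0,0.9,5.2,0,0]]]' >/dev/null
python3 -m inch '[[[0,0,0,0.9,5,0,0],[0,0,0,0.9,4,0,0],[0,0,0,0.9,2,0,0],[0,0,0,0,0,0,0],[0,0,0,0,0,0,0]]]' >/dev/null
python3 -c "from h import *;where()"
```

```text
t 2.98 chest-frame [-0.2432  0.0014  0.2312] tool yaw 0.153 tilt [-0.  0.] F [0.27 0.67 0.51] w 0.0
```

```bash
python3 -m inch '[[[0,0,0,0,0,3,0],[0,0,0,1,0,3,0],[0,0,0,1,0,3,0],[0,0,0,1,0,2.3,0],[0,0,0,2,0,0,0],[0,0,0,1,0,0,0],[0,0,0,0.5,0,0,0],[0,0,0,0.5,0,0,0],[0,0,0,0.5,0,0,0],[0,0,0,0.5,0,0,0],[0,0,0,0.5,0,0,0],[0,0,0,0.5,0,0,0]]]' >/dev/null
python3 -c "from h import *;where()"
```

```text
t 4.47 chest-frame [-0.153   0.0009  0.1183] tool yaw 0.154 tilt [-0.001 -0.   ] F [-1.35  0.59  2.4 ] w -0.0
```

```bash
python3 -m inch '[[[0,0,0,0.5,0,0,0],[0,0,0,0.5,0,0,0],[0,0,0,0.5,0,0,0],[0,0,0,0.5,0,0,0],[0,0,0,0.5,0,0,0],[0,0,0,0.5,0,0,0],[0,0,0,0.5,0,0,0],[0,0,0,0.5,0,0,0],[0,0,0,0.3,0,0,0]]]' |grep ft
python3 -c "from h import *;where()"
```

```text
ft_force: [-2.9, 0.6, 2.5]
t 5.6 chest-frame [-0.1096  0.0009  0.1182] tool yaw 0.154 tilt [-0.  0.] F [-2.73  1.04  2.48] w -0.0
```

```bash
for i in 1; do python3 -m inch '[[[0,0,0,0.2,0,0,0],[0,0,0,0.2,0,0,0],[0,0,0,0.2,0,0,0]]]' |grep ft; done
python3 -c "from h import *;where()"
```

```text
ft_force: [-2.0, 0.7, 0.8]
t 5.97 chest-frame [-0.1039  0.0009  0.1182] tool yaw 0.154 tilt [-0.  0.] F [-1.91  1.01  0.82] w 0.0
```

```bash
python3 -m inch '[[[0,0,0,0.15,0,0,0],[0,0,0,0.15,0,0,0]]]' |grep ft
python3 -c "from h import *;where()"
```

```text
ft_force: [-2.4, 0.2, 0.8]
t 6.22 chest-frame [-0.1009  0.0009  0.1182] tool yaw 0.154 tilt [-0.  0.] F [-2.31  0.52  0.83] w -0.0
```

```bash
python3 -m inch '[[[0,0,0,0.1,0,0,0],[0,0,0,0.1,0,0,0]]]' |grep ft
python3 -c "from h import *;where()"
```

```text
ft_force: [-2.1, 1.7, -0.3]
t 6.47 chest-frame [-0.0989  0.0009  0.1182] tool yaw 0.154 tilt [-0.  0.] F [-1.83  1.96 -0.34] w -0.0
```

```bash
python3 -m inch '[[[0,0,0,0.1,0,0,0],[0,0,0,0.1,0,0,0]]]' |grep ft
python3 -c "from h import *;where()"
```

```text
ft_force: [-7.9, 0.8, 3.6]
t 6.72 chest-frame [-0.0982  0.0009  0.1182] tool yaw 0.154 tilt [-0.003 -0.   ] F [-7.7   2.01  3.56] w -0.0
```

```bash
python3 -m inch '[[[0,0,0,0.1,0,0,0],[0,0,0,0.1,0,0,0]]]' |grep ft
python3 -c "from h import *;where()"
```

```text
ft_force: [-14.4, -0.7, 5.6]
t 6.97 chest-frame [-0.0984  0.0008  0.118 ] tool yaw 0.154 tilt [-0.007 -0.001] F [-14.38   1.53   5.62] w 0.0
```

```bash
python3 -m inch '[[[0,0,0,-1,0,0,0],[0,0,0,-3,0,0,0],[0,0,0,-3,0,0,0],[0,0,0,-2,0,-2,0],[0,0,0,0,0,-4,0],[0,0,0,0,0,-4,0],[0,0,0,0,0,-2,0],[0,0,0,0,0,0,0]]]' |grep ft
python3 - <<'E'
from h import *
where()
def P(th,sgn,gap=0,r=.095):
    u=np.array([-np.sin(th),-np.cos(th)]);n=np.array([-np.cos(th),np.sin(th)])
    p=np.array([-.09,.139])+r*u+(.013+gap+.0145*abs(n[1])+.0105*abs(n[0]))*n
    return p*[1,sgn]
for sgn,t0 in((1,1.87),(-1,1.63)):
    print("pre",P(t0,sgn,.03));ths=np.linspace(t0,0,int(t0/.06)+1)
    Q=np.array([P(t0,sgn,.03)]+[P(t,sgn) for t in ths]);d=np.diff(Q,axis=0)*100*[1,-1]
    print("first",d[0].round(2));print(d[1:].round(2).tolist())
E
```

```text
ft_force: [0.2, -0.4, -0.8]
t 7.97 chest-frame [-0.1835  0.0005  0.2404] tool yaw 0.154 tilt [ 0.006 -0.001] F [ 0.16 -0.41 -0.84] w -0.0
pre [-0.16310825  0.22428938]
first [-0.88  2.87]
[[-0.34, 0.54], [-0.3, 0.57], [-0.26, 0.59], [-0.23, 0.61], [-0.19, 0.62], [-0.15, 0.52], [-0.12, 0.53], [-0.09, 0.54], [-0.06, 0.56], [-0.03, 0.56], [0.01, 0.57], [0.04, 0.58], [0.08, 0.58], [0.11, 0.58], [0.15, 0.58], [0.19, 0.57], [0.23, 0.56], [0.27, 0.55], [0.31, 0.54], [0.34, 0.52], [0.38, 0.5], [0.42, 0.48], [0.45, 0.46], [0.49, 0.43], [0.52, 0.4], [0.55, 0.36], [0.57, 0.33], [0.6, 0.29], [0.62, 0.25], [0.64, 0.21], [0.65, 0.16]]
pre [-0.18139608 -0.20261515]
first [-0.18 -2.99]
[[-0.19, -0.63], [-0.15, -0.52], [-0.12, -0.53], [-0.09, -0.54], [-0.06, -0.56], [-0.03, -0.56], [0.01, -0.57], [0.04, -0.58], [0.08, -0.58], [0.11, -0.58], [0.15, -0.58], [0.19, -0.57], [0.23, -0.57], [0.27, -0.55], [0.31, -0.54], [0.34, -0.52], [0.38, -0.51], [0.42, -0.48], [0.45, -0.46], [0.49, -0.43], [0.52, -0.4], [0.55, -0.36], [0.57, -0.33], [0.6, -0.29], [0.62, -0.25], [0.64, -0.21], [0.65, -0.16]]
```

```bash
python3 - <<'E'
from h import *
import cv2
a=bot.grab_frame("top")[120:290,270:450,::-1]
cv2.imwrite("pics/t1.png",cv2.resize(a,None,fx=3,fy=3,interpolation=cv2.INTER_CUBIC))
E
```

```text
(no output)
```

View pics/t1.png

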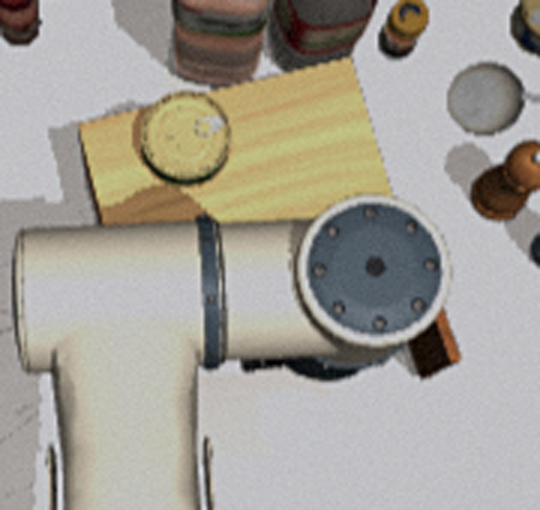

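The picture shows the arm hiding the drawer, the tin still in place at (185,137) and the right door tip at (440,350). Force and TCP position agree that the drawer is home, so I'm moving to the left door.

```bash
python3 -m inch '[[[0,0,0,0.5,-4,0,0],[0,0,0,0.5,-4,0,0],[0,0,0,0.5,-5,0,0],[0,0,0,0.5,-5,0,0],[0,0,0,0,-4.4,0,0],[0,0,0,0,0,2,0],[0,0,0,0,0,4,0],[0,0,0,0,0,4,0],[0,0,0,0,0,2.2,0],[0,0,0,0,0,0,0]]]' |grep ft
python3 -c "from h import *;where()"
```

```text
ft_force: [0.8, -0.3, 0.3]
t 9.28 chest-frame [-0.1666  0.2246  0.1138] tool yaw 0.154 tilt [-0.005 -0.002] F [ 0.69 -0.43  0.33] w -0.0
```

```bash
python3 -m inch '[[[0,0,0,-0.1,1,0,0],[0,0,0,-0.1,0.6,0,0],[0,0,0,-0.1,0.4,0,0],[0,0,0,-0.1,0.4,0,0],[0,0,0,-0.1,0.5,0,0],[0,0,0,-0.35,0.55,0,0],[0,0,0,-0.3,0.55,0,0],[0,0,0,-0.25,0.6,0,0],[0,0,0,-0.2,0.6,0,0],[0,0,0,-0.2,0.6,0,0]]]' |grep ft
python3 -c "from h import *;where()"
```

```text
ft_force: [0.2, 1.0, 0.1]
t 10.53 chest-frame [-0.1831  0.1666  0.1162] tool yaw 0.154 tilt [-0. -0.] F [0.34 0.94 0.14] w -0.0
```

```bash
python3 -m inch '[[[0,0,0,-0.15,0.5,0,0],[0,0,0,-0.1,0.5,0,0],[0,0,0,-0.1,0.55,0,0],[0,0,0,-0.05,0.55,0,0],[0,0,0,0,0.55,0,0],[0,0,0,0,0.6,0,0],[0,0,0,0.05,0.6,0,0],[0,0,0,0.1,0.6,0,0],[0,0,0,0.1,0.6,0,0],[0,0,0,0.15,0.6,0,0],[0,0,0,0.2,0.55,0,0],[0,0,0,0.2,0.55,0,0]]]' |grep ft
python3 -c "from h import *;where()"
```

```text
ft_force: [-0.3, 0.7, 0.4]
t 12.03 chest-frame [-0.1788  0.0991  0.1162] tool yaw 0.154 tilt [-0. -0.] F [-0.16  0.71  0.37] w -0.0
```

```bash
python3 -m inch '[[[0,0,0,0.25,0.55,0,0],[0,0,0,0.3,0.55,0,0],[0,0,0,0.35,0.5,0,0],[0,0,0,0.4,0.5,0,0],[0,0,0,0.4,0.5,0,0],[0,0,0,0.45,0.45,0,0],[0,0,0,0.5,0.45,0,0],[0,0,0,0.5,0.4,0,0],[0,0,0,0.55,0.35,0,0],[0,0,0,0.55,0.35,0,0]]]' |grep ft
python3 -c "from h import *;where()"
```

```text
ft_force: [-1.1, 0.9, 0.8]
t 13.28 chest-frame [-0.136   0.0532  0.1162] tool yaw 0.154 tilt [-0. -0.] F [-0.98  1.11  0.85] w 0.01
```

```bash
python3 -m inch '[[[0,0,0,0.5,0.25,0,0],[0,0,0,0.5,0.2,0,0],[0,0,0,0.4,0.1,0,0],[0,0,0,0.3,0.1,0,0],[0,0,0,0.2,0,0,0],[0,0,0,0.15,0,0,0]]]' |grep ft
python3 -c "from h import *;where()"
```

```text
ft_force: [-0.6, -0.3, -0.2]
t 14.03 chest-frame [-0.1158  0.0468  0.1163] tool yaw 0.154 tilt [ 0. -0.] F [-0.67 -0.2  -0.15] w -0.0
```

```bash
python3 -m inch '[[[0,0,0,0.1,0,0,0],[0,0,0,0.1,0,0,0],[0,0,0,0.1,0,0,0]]]' |grep ft
python3 -c "from h import *;where()"
```

```text
ft_force: [-1.6, -0.5, 0.4]
t 14.4 chest-frame [-0.1128  0.0469  0.1164] tool yaw 0.154 tilt [ 0. -0.] F [-1.64 -0.21  0.35] w -0.0
```

```bash
python3 -m inch '[[[0,0,0,0.1,0,0,0],[0,0,0,0.1,0,0,0]]]' |grep ft
python3 -c "from h import *;where()"
```

```text
ft_force: [-4.4, -1.1, 2.3]
t 14.65 chest-frame [-0.1112  0.0469  0.1163] tool yaw 0.154 tilt [-0.001 -0.   ] F [-4.53 -0.41  2.27] w -0.0
```

```bash
python3 -m inch '[[[0,0,0,0.1,0,0,0],[0,0,0,0.05,0,0,0]]]' |grep ft
python3 -c "from h import *;where()"
```

```text
ft_force: [-7.7, -1.5, 3.6]
t 14.9 chest-frame [-0.1113  0.0469  0.116 ] tool yaw 0.154 tilt [-0.004 -0.   ] F [-7.81 -0.26  3.65] w 0.0
```

Left door shut against its stop. Next, the right door.

```bash
python3 -m inch '[[[0,0,0,-1,0,0,0],[0,0,0,-3,0,0,0],[0,0,0,-3.5,0,0,0],[0,0,0,0,0,-4,0],[0,0,0,0,0,-5,0],[0,0,0,0,2,-3,0],[0,0,0,0,5,0,0],[0,0,0,0,5,0,0],[0,0,0,0,5,0,0],[0,0,0,0,5,0,0],[0,0,0,0,3.3,0,0],[0,0,0,0,0,0,0]]]' |grep ft
python3 -c "from h import *;where()"
```

```text
ft_force: [0.2, 0.2, 0.2]
t 16.4 chest-frame [-0.185 -0.208  0.235] tool yaw 0.151 tilt [-0.  0.] F [0.2  0.21 0.16] w -0.0
```

```bash
python3 -m inch '[[[0,0,0,0,0,3,0],[0,0,0,0,0,4,0],[0,0,0,0,0,3.2,0],[0,0,0,0,0,1.6,0],[0,0,0,0,0,0,0],[0,0,0,0,-1,0,0],[0,0,0,0,-0.6,0,0],[0,0,0,0,-0.6,0,0],[0,0,0,0,-0.5,0,0],[0,0,0,0,-0.5,0,0],[0,0,0,0,-0.5,0,0]]]' |grep ft
python3 -c "from h import *;where()"
```

```text
ft_force: [-1.2, -0.6, 6.0]
t 17.77 chest-frame [-0.1844 -0.1693  0.1191] tool yaw 0.154 tilt [ 0.001 -0.001] F [-1.29 -0.42  5.97] w 0.0
```

```bash
python3 -m inch '[[[0,0,0,-0.15,-0.5,0,0],[0,0,0,-0.1,-0.5,0,0],[0,0,0,-0.1,-0.55,0,0],[0,0,0,-0.05,-0.55,0,0]]]' |grep ft
python3 -c "from h import *;where()"
```

```text
ft_force: [1.4, -1.1, 1.7]
t 18.27 chest-frame [-0.1884 -0.1477  0.1183] tool yaw 0.154 tilt [0. 0.] F [ 1.22 -1.29  1.71] w 0.0
```

```bash
python3 -m inch '[[[0,0,0,0,-0.55,0,0],[0,0,0,0,-0.6,0,0],[0,0,0,0.05,-0.6,0,0],[0,0,0,0.1,-0.6,0,0],[0,0,0,0.1,-0.6,0,0],[0,0,0,0.15,-0.6,0,0],[0,0,0,0.2,-0.55,0,0],[0,0,0,0.2,-0.55,0,0],[0,0,0,0.25,-0.55,0,0],[0,0,0,0.3,-0.55,0,0],[0,0,0,0.35,-0.5,0,0],[0,0,0,0.4,-0.5,0,0]]]' |grep ft
python3 -c "from h import *;where()"
```

```text
ft_force: [-0.3, -1.1, 0.5]
t 19.77 chest-frame [-0.1673 -0.0802  0.1182] tool yaw 0.154 tilt [-0.  0.] F [-0.47 -1.06  0.52] w 0.0
```

```bash
python3 -m inch '[[[0,0,0,0.4,-0.5,0,0],[0,0,0,0.45,-0.45,0,0],[0,0,0,0.5,-0.4,0,0],[0,0,0,0.5,-0.35,0,0],[0,0,0,0.5,-0.3,0,0]]]' |grep ft
python3 -c "from h import *;where()"
```

```text
ft_force: [-0.6, -1.1, -0.0]
t 20.4 chest-frame [-0.1436 -0.0603  0.1182] tool yaw 0.154 tilt [-0.  0.] F [-0.79 -1.03 -0.02] w 0.0
```

```bash
python3 -m inch '[[[0,0,0,0.5,-0.25,0,0],[0,0,0,0.5,-0.2,0,0],[0,0,0,0.5,-0.2,0,0],[0,0,0,0.5,-0.1,0,0],[0,0,0,0.4,-0.1,0,0],[0,0,0,0.3,0,0,0],[0,0,0,0.15,0,0,0],[0,0,0,0.15,0,0,0]]]' |grep ft
python3 -c "from h import *;where()"
```

```text
ft_force: [-0.6, 0.3, 0.8]
t 21.4 chest-frame [-0.114  -0.0521  0.1182] tool yaw 0.154 tilt [-0.  0.] F [-0.58  0.44  0.83] w 0.0
```

```bash
python3 -m inch '[[[0,0,0,0.1,0,0,0],[0,0,0,0.1,0,0,0]]]' |grep ft
python3 -c "from h import *;where()"
```

```text
ft_force: [-2.0, 0.8, -0.5]
t 21.65 chest-frame [-0.112  -0.0521  0.1182] tool yaw 0.154 tilt [-0.  0.] F [-1.83  1.12 -0.53] w 0.0
```

```bash
python3 -m inch '[[[0,0,0,0.1,0,0,0],[0,0,0,0.1,0,0,0]]]' |grep ft
python3 -c "from h import *;where()"
```

```text
ft_force: [-7.6, -0.1, 1.9]
t 21.9 chest-frame [-0.111  -0.0521  0.1182] tool yaw 0.154 tilt [-0.002 -0.   ] F [-7.49  1.08  1.85] w 0.0
```

```bash
python3 -m inch '[[[0,0,0,0.1,0,0,0],[0,0,0,0.05,0,0,0]]]' |grep ft
python3 -c "from h import *;where()"
```

```text
ft_force: [-11.4, 0.6, 5.3]
t 22.15 chest-frame [-0.1111 -0.0521  0.1183] tool yaw 0.154 tilt [-0.005 -0.   ] F [-11.18   2.35   5.28] w 0.0
```

Both doors are at their stops. I'll retreat, clear the view and check.

```bash
python3 -m inch '[[[0,0,0,-1,0,0,0],[0,0,0,-3,0,0,0],[0,0,0,-4,0,0,0],[0,0,0,-4,0,-3,0],[0,0,0,0,0,-4,0],[0,0,0,0,0,-4,0],[0,0,0,0,-5,0,0],[0,0,0,0,-5,0,0],[0,0,0,0,-5,0,0],[0,0,0,0,-5,0,0],[0,0,0,0,-5,0,0],[0,0,0,0,-5,0,0]]]' |grep ft
python3 -m inch '[[[0,0,0,0,-5,0,0],[0,0,0,0,-5,0,0],[0,0,0,0,-5,0,0],[0,0,0,0,-5,0,0],[0,0,0,0,-3,0,0],[0,0,0,0,0,0,0],[0,0,0,0,0,0,0]]]' |grep ft
python3 - <<'E'
from h import *
import cv2
where()
f=[bot.grab_frame(n)[110:290,250:480,::-1] for n in("top","side")]
f[1]=cv2.convertScaleAbs(f[1],alpha=1.6)
cv2.imwrite("pics/end.png",cv2.resize(np.vstack(f),None,fx=1.65,fy=1.65,interpolation=cv2.INTER_CUBIC))
E
```

```text
ft_force: [0.8, 0.1, 0.6]
ft_force: [0.5, -1.0, 0.1]
t 24.52 chest-frame [-0.2279  0.4778  0.2285] tool yaw 0.154 tilt [0.001 0.001] F [ 0.33 -1.09  0.06] w 0.0
```

View pics/end.png

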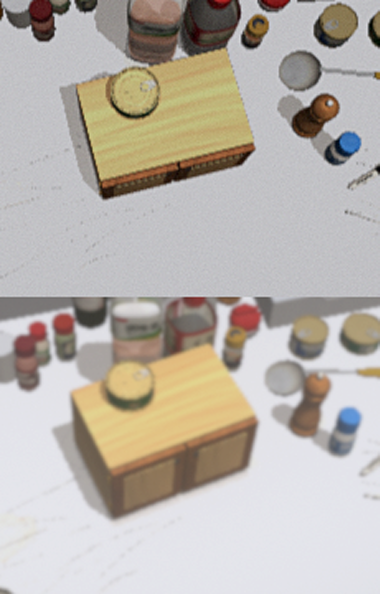

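Both views show the two doors flush across the chest's front (the top view's seam is at about (178,170)). The tin at (135,92), the mill and the blue jar are standing where they were, so I'm handing in.

```bash
python3 -c "from station import bot;print(bot.finish_job())"
```

```text
the job is handed in; nothing more can be done
None
```

I pushed the drawer home first, then shut the left and right doors against their stops, and handed the job in at about 24.6 s; the last views show both doors flush and the tin, mill and blue jar in place (shaker and yellow jar were outside those crops).

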